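# Open the clamped lane of the wire straightener through the guard window

### The job

One lane of the three-lane wire straightener is still clamped: its release lever stands up while the other two are down. With your fingertips reach through the window in the guard above it and press that lever all the way down, leaving the other two down, so that all lanes stand open for threading; then confirm at the control box by pressing its round push button fully in and letting it come out again. Press only, do not touch the guard or the red stop mushroom, and leave the loose things on the bench where they are.

Things in the scene. Friction and masses are not known exactly. Their poses are not given: they have to be found in the camera images.
- guard: machine guard: profile frame 270 (x) x 400 (y) x 200 mm high, clear sides, flat cream deck 4 mm thick flush with the frame's top; nothing rises above it. Origin: centre of its underside. Three windows in the deck, 95 (x) x 85 mm (y), rubber-edged (trim 1 mm proud), centred at guard x = -55 mm, y = -115, 0, +115 mm. Under each stands one straightener unit, in any order
- lever1 (a joint): release lever on unit 1: flat steel bar with a black pad on the near side of a rocker, the upper rolls on its far (+x) side. 0 = standing up (lane clamped), 0.38 rad = all the way down on its stop (lane open); all three levers are alike and a bit stiff: about 3 N on the pad moves one, it has no spring and stays where it is left
- pad1 (a point): centre of the top face of lever1's pad (32 mm along guard x, 34 mm along y, 10 mm thick; 80 mm from the hinge axis, which runs along guard y). Fully up it is 195 mm above the table (5 mm below the deck top), fully down 165 mm; it shifts under 3 mm sideways on the way. Seen from above it lies 5 mm to the guard's -y side of its window's centre
- lever2 (a joint): release lever on unit 2: flat steel bar with a black pad on the near side of a rocker, the upper rolls on its far (+x) side. 0 = standing up (lane clamped), 0.38 rad = all the way down on its stop (lane open); all three levers are alike and a bit stiff: about 3 N on the pad moves one, it has no spring and stays where it is left
- pad2 (a point): centre of the top face of lever2's pad (32 mm along guard x, 34 mm along y, 10 mm thick; 80 mm from the hinge axis, which runs along guard y). Fully up it is 195 mm above the table (5 mm below the deck top), fully down 165 mm; it shifts under 3 mm sideways on the way. Seen from above it lies 5 mm to the guard's -y side of its window's centre
- lever3 (a joint): release lever on unit 3: flat steel bar with a black pad on the near side of a rocker, the upper rolls on its far (+x) side. 0 = standing up (lane clamped), 0.38 rad = all the way down on its stop (lane open); all three levers are alike and a bit stiff: about 3 N on the pad moves one, it has no spring and stays where it is left
- pad3 (a point): centre of the top face of lever3's pad (32 mm along guard x, 34 mm along y, 10 mm thick; 80 mm from the hinge axis, which runs along guard y). Fully up it is 195 mm above the table (5 mm below the deck top), fully down 165 mm; it shifts under 3 mm sideways on the way. Seen from above it lies 5 mm to the guard's -y side of its window's centre
- control: control box, 150 mm (x) x 85 mm (y) x 70 mm high, cream with grey lid, on the table to the left or right of the guard. Origin: centre of its underside. On its lid: the push button at box x = -40 mm, the stop mushroom at box x = +45 mm
- button (a joint): travel of the push button, m: 0 = out, 0.006 = fully in; spring return, 5 N holds it fully in
- button_top (a point): centre of the top face of the push button: flat grey disc of 28 mm diameter standing 10 mm out of a black ring, its top 92 mm above the table, on the near part of the control box's lid; it is pressed straight down
- estop: red mushroom stop on the far part of the control box's lid, 40 mm diameter, 28 mm high above the lid. Origin: centre of its foot, on the lid, 85 mm from the push button. Not to be touched
- empty_spool: loose empty black wire spool, 80 mm diameter, 60 mm high, standing; origin: centre of its underside
- full_spool: loose black spool full of red wire, 90 mm diameter, 70 mm high, standing; origin: centre of its underside
- oil: loose white oil bottle, 40 mm diameter, 110 mm high; origin: centre of its underside
- screwdriver: loose screwdriver, 170 mm long, lying; origin on its underside
- wrench: loose wrench, 115 mm long, lying; origin on its underside
- spare_roller: loose spare steel roller, 36 mm diameter, 20 mm high, with a bore; origin: centre of its underside

How it is judged:
By the outcome, as a careful person would: the job done as asked, in the order asked, and still so for the second after the job is handed in, with the robot touching nothing.
It also fails if it takes over 40 s, if anything falls off the work surface, if the arm or the gripper's body presses on something with over 40 N, if the wrist force passes 120 N, or if a joint passes its speed limit or range.

### The arm

A 6-joint arm with a two-finger parallel gripper is mounted at the origin on the work surface. World frame = base frame: x ahead of the robot, y to its left, z up, the work surface at z = 0. Lengths are in m, angles in rad, forces in N, time in s.
With the tool pointing down it reaches from about 0.3 to 1 m from the base axis. Payload 5.1 kg.
Tool frame: the origin (TCP) lies at the very end of the fingers, on their centre line; the grasp point (between the pads) lies 19 mm behind it; z points along the fingers, y is the direction in which the jaws open and shut (so a half turn about z gives the same grasp; the last joint's range is limited). The gripper opens to 95 mm and grips with 3 to 60 N. Pads are 20 mm wide; open, the fingers measure 119 mm over their backs; the gripper's body (75 mm by 180 mm) begins 59 mm behind the grasp point.
Start: joints at [1.127, 0.124, 1.65, -0, 1.367, -0.083], TCP at [0.229, 0.608, 0.215] pointing down, gripper open.
Joint ranges: [-2.61, 2.61], [-1.02, 2.33], [0.03, 2.71], [-1.35, 4.49], [0.32, 2.68], [-2.91, 2.91]. Speed limits (rad/s): [2.57, 2.57, 3.14, 3.14, 3.14, 3.14].

### API

Orientations are given as a 3x3 rotation matrix whose columns are the frame's x, y, z axes.
In Python, from cell import ctrl gives the robot as it stands. The module is installed in compiled form; this text tells all that it offers.
- The arm moves only by the tool apply_moves, never from a script. Its argument "plan" is a list of rows, each an object of numbers: "dx", "dy", "dz": the shift along the tool's x, y, z in m; "yaw": the turn about the tool's z in degrees; "hand": the closure in counts, from 0 (fully open) to 255 (shut). In form: [{"dx": .., "dy": .., "dz": .., "yaw": .., "hand": ..}, ...]. A call has 1 to 8 rows; each row shifts and turns the commanded pose from where the row before left it, along the tool's axes as they then stand; what a row does not reach is not made up. A row lasts 1/8 s, in which the tool goes at most 62.5 mm and 10.7 degrees, less where a joint would pass 70% of its speed; a pose out of reach is approached as far as the arm can. A call is refused whole if a number of a shift passes 0.0625 or a number of a turn 10.7, either way. A call with a gripper value outside its range is refused whole. The fingers move at their own pace and stop on an object; "newtons" is the grip in N (left out, the last holds). Time passes only in rows, so rows that do not move let the fingers close. It gives the time, the measured TCP pose, the force and the opening at its end, in the units of the state.
- ctrl.observe(): the state, without advancing time (a new reading comes with each control period).
- ctrl.camera(name): name is "side" or "top" or "wrist"; returns (picture, depth): 400x640x3 uint8, red, green, blue; 400x640 float32, m along the optical axis (not along the pixel's ray), 0 where there is no reading.
- ctrl.camera_params(name): a dict with "intrinsics" (3x3 intrinsics, pixels), "extrinsics" (4x4, takes a point from world to camera coordinates). Camera axes: x right, y up, looking along -z (the intrinsics and any distortion apply to the point x, -y, -z); pixel columns grow to the right and rows downward; lengths in m; the calibration is good to about 2 mm. A picture is of the moment at which its call begins: read the wrist's pose just before it. camera_params takes no time and is no camera call; for the wrist camera it gives the pose at the moment of the call.
- ctrl.hand_in(): hands the job in, once; it reports no verdict.
The state is a dict: "t": time; "qpos": joint angles; "qd": joint speeds; "joint_efforts": joint torques, N m; "tool_pos": TCP position; "tool_rot": TCP orientation; "ft_force": force on the tool from outside, world axes, zero at the start; "ft_torque": the same for the moment, N m; "finger_gap": finger opening in m.
Only numpy, scipy, OpenCV 4.12 (cv2) and the standard library are available. Lean on these libraries where they do the work, as an engineer would, in place of code of your own. Each camera call takes 0.05 s, during which the arm holds its last target.

## Working session

There is one attempt and no reset: what is moved stays moved. The work goes in short steps, Python scripts to look and compute and a tool call to move; the robot and the scene stay as the last step left them, time stands still between calls to the robot, and variables do not carry over. Pictures are saved under pics/ and viewed, and the job is handed in when it is done.

Besides the shell and the picture viewer there is one more tool, called after "Request:" in YAML: its name, and indented under it one key for each argument. apply_moves: Moves the arm, as the interface text tells. Its arguments: {"type":"object","properties":{"plan":{"type":"array"},"newtons":{"type":"number"}},"required":["plan"]}

```bash
mkdir -p pics
cat > h.py <<'E'
import numpy as np, cv2
from cell import ctrl
def snap(n,tag):
    P=ctrl.camera_params(n); im,d=ctrl.camera(n)
    cv2.imwrite(f'pics/{n}_{tag}.png',im[:,:,::-1]); np.savez(f'pics/{n}_{tag}.npz',im=im,d=d,K=P['intrinsics'],E=P['extrinsics'])
    return im,d,P
def load(n,tag):
    z=np.load(f'pics/{n}_{tag}.npz'); return z['im'],z['d'],z['K'],z['E']
def cloud(d,K,E):
    v,u=np.indices(d.shape); x=(u-K[0,2])/K[0,0]*d; y=(v-K[1,2])/K[1,1]*d
    p=np.stack([x,-y,-d],-1); return (p-E[:3,3])@E[:3,:3]
def ray(u,v,z,K,E):
    r=np.array([(u-K[0,2])/K[0,0],-(v-K[1,2])/K[1,1],-1.])@E[:3,:3]; c=-E[:3,:3].T@E[:3,3]
    return c+r*(z-c[2])/r[2]
E
python3 - <<'E'
from h import *
for n in('side','top','wrist'):
    im,d,P=snap(n,'0'); print(n,P,(d>0).mean())
s=ctrl.observe();print(s)
E
```

```text
side {'intrinsics': array([[422.36200518,   0.        , 322.60079229],
       [  0.        , 422.36200518, 193.52120626],
       [  0.        ,   0.        ,   1.        ]]), 'extrinsics': array([[-0.98474782, -0.17308939, -0.01765744,  0.51210675],
       [ 0.09789515, -0.63511128,  0.76619201, -0.11977226],
       [-0.14383414,  0.75277734,  0.64236906, -1.10314719],
       [ 0.        ,  0.        ,  0.        ,  1.        ]])} 0.995953125
top {'intrinsics': array([[433.93812766,   0.        , 317.91280669],
       [  0.        , 433.93812766, 196.28766586],
       [  0.        ,   0.        ,   1.        ]]), 'extrinsics': array([[ 0.0033845 , -0.9999917 , -0.00226737,  0.04974462],
       [ 0.9961619 ,  0.0031732 ,  0.0874723 , -0.53368149],
       [-0.08746438, -0.00255471,  0.99616437, -1.42790154],
       [ 0.        ,  0.        ,  0.        ,  1.        ]])} 0.99628125
wrist {'intrinsics': array([[341.02984322,   0.        , 314.83646505],
       [  0.        , 341.02984322, 196.53009137],
       [  0.        ,   0.        ,   1.        ]]), 'extrinsics': array([[ 0.3542504
[... 321 characters left out ...]
1.40798557e-05,
        1.36753183e+00, -8.26114616e-02]), 'qd': array([-0.00148035, -0.00031994, -0.00311756, -0.00021072, -0.00148113,
        0.00237187]), 'joint_efforts': array([-3.72165914e-05, -4.18193185e+01, -3.60472083e+01,  7.75050768e-02,
        4.69429186e-02, -8.78879587e-05]), 'tool_pos': array([0.22927263, 0.60767429, 0.21366068]), 'tool_rot': array([[-9.35621201e-01,  3.53004920e-01, -7.03431134e-04],
       [ 3.53005599e-01,  9.35619985e-01, -1.51325226e-03],
       [ 1.23958734e-04, -1.66414603e-03, -9.99998608e-01]]), 'ft_force': array([-0.22994721,  0.41148154, -0.21586483]), 'ft_torque': array([-0.02003058, -0.03070808,  0.00951042]), 'finger_gap': 0.09516745203262711}
```

View pics/top_0.png

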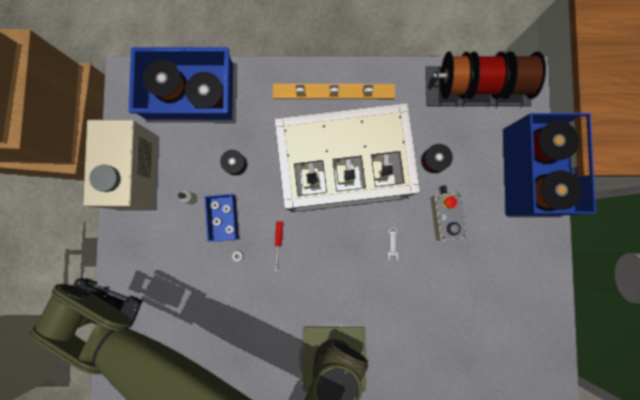

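View pics/side_0.png

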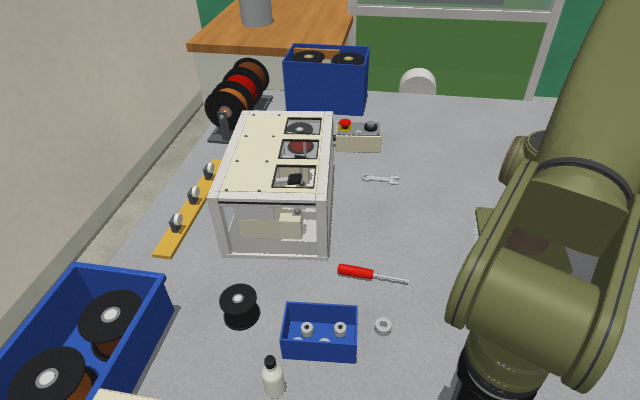

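View pics/wrist_0.png

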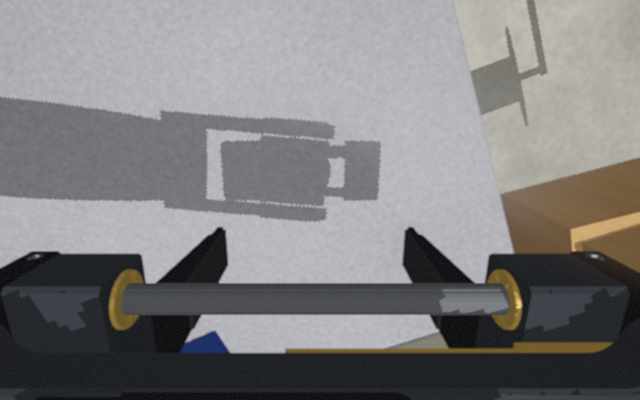

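Top view: the guard is at about cols 278–418, rows 105–208, with its windows near (310,178), (347,174) and (386,169). The control box is at (448,215), with the mushroom at (451,201) and the button at (454,228). Next I'll measure pad heights from the depth image.

Run:
```python
from h import *
im,d,K,E=load('top','0'); P=cloud(d,K,E)
c=im[95:250,265:480]; cv2.imwrite('pics/z1.png',cv2.resize(c,None,fx=3.7,fy=3.7,interpolation=cv2.INTER_CUBIC)[:,:,::-1])
ims,ds,Ks,Es=load('side','0')
cv2.imwrite('pics/z2.png',cv2.resize(ims[95:215,200:400],None,fx=4,fy=4,interpolation=cv2.INTER_CUBIC)[:,:,::-1])
# deck
Z=P[...,2]
m=((abs(Z-.2)<.008)&(P[...,0]>.3)&(P[...,1]<.35)&(P[...,1]>-.35)).astype(np.uint8)
n,l,s,_=cv2.connectedComponentsWithStats(m); k=1+np.argmax(s[1:,4])
print('deck z',np.median(Z[l==k]))
cn=max(cv2.findContours((l==k).astype(np.uint8),0,2)[0],key=cv2.contourArea)
pts=np.array([ray(u,v,.2,K,E)[:2] for u,v in cn[:,0]],np.float32)
r=cv2.minAreaRect(pts); print(r, cv2.boxPoints(r))
# holes in deck
cs,h=cv2.findContours((l==k).astype(np.uint8),cv2.RETR_CCOMP,2)
for c_,hh in zip(cs,h[0]):
    if hh[3]>=0 and cv2.contourArea(c_)>100:
        q=np.array([ray(u,v,.2,K,E)[:2] for u,v in c_[:,0]],np.float32); print('hole',cv2.minAreaRect(q))
# dark blobs
dark=((im.max(2)<50)&(Z>.14)&(Z<.21)&(P[...,0]>.4)&(abs(P[...,1])<.35)).astype(np.uint8)
n,l,s,ce=cv2.connectedComponentsWithStats(dark)
for i in range(1,n):
    if s[i,4]>15: mm=l==i; print(s[i],ce[i],np.percentile(Z[mm],[10,50,90]),np.median(P[mm],0))
# tall region control box
mm=(Z>.065)&(Z<.11)&(P[...,0]>.3)&(P[...,0]<.75)&(P[...,1]<-.2)&(P[...,1]>-.45)
print(mm.sum(),P[mm].min(0),P[mm].max(0))
```

```text
deck z 0.19893175679039646
((0.6402775049209595, -0.03131890296936035), (0.2705064117908478, 0.39896202087402344), 6.975438594818115) [[ 0.4817997   0.15025994]
 [ 0.53025115 -0.24574909]
 [ 0.7987553  -0.21289775]
 [ 0.75030386  0.18311128]]
hole ((0.5722950100898743, 0.0759112536907196), (0.09789979457855225, 0.08823338896036148), 7.121335983276367)
hole ((0.5863254070281982, -0.03791928291320801), (0.0977678969502449, 0.08792658895254135), 6.956203937530518)
hole ((0.6010347008705139, -0.15248426795005798), (0.09964253008365631, 0.08964774012565613), 7.636679649353027)
[382 167  10   9  61] [386.72131148 170.54098361] [0.16118597 0.16418766 0.1676426 ] [ 0.59977917 -0.15790642  0.16418766]
[346 171   8   8  49] [349.6122449  175.08163265] [0.16135926 0.1637787  0.16741075] [ 0.58595231 -0.04568255  0.1637787 ]
[308 174   9  10  69] [311.92753623 177.98550725] [0.18755815 0.19096683 0.19583728] [0.57322136 0.06880752 0.19096683]
1633 [ 0.38994902 -0.42182866  0.06501876] [ 0.70330896 -0.22001949  0.10513759]
```

```bash
sleep 1; ls pics
```

```text
side_0.npz
side_0.png
top_0.npz
top_0.png
wrist_0.npz
wrist_0.png
z1.png
z2.png
```

View pics/z1.png

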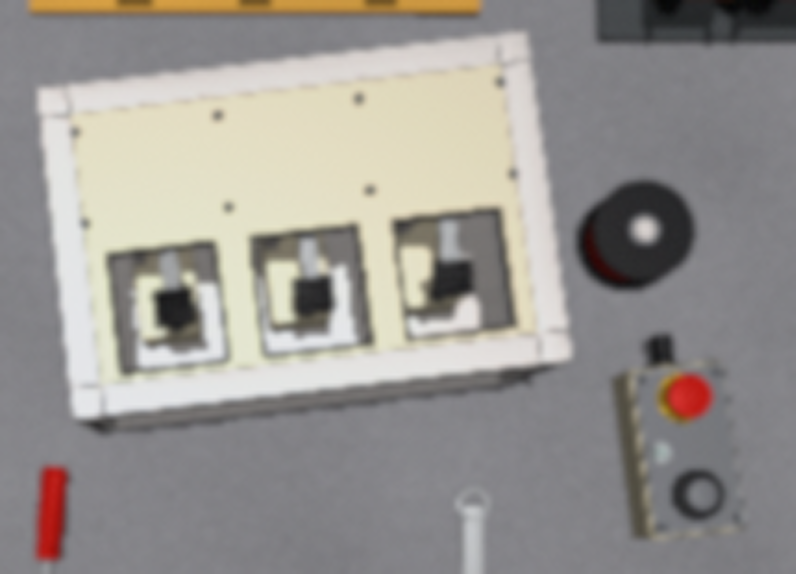

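View pics/z2.png

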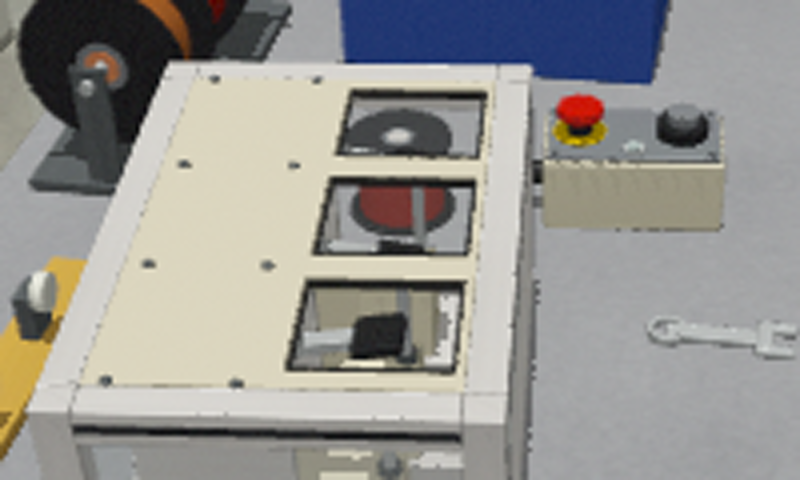

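The +y unit's pad is at 0.191–0.196 m height, so that lever is up. The other two pads are at about 0.164 m, which is down. The measured guard rectangle is 270.5 x 399 mm at a 7° yaw, which fits the given size, and the pad lies where the window geometry predicts. I'll locate the button, then move.

Run:
```python
from h import *
im,d,K,E=load('top','0'); P=cloud(d,K,E); Z=P[...,2]
roi=np.zeros(Z.shape,bool); roi[180:250,425:475]=1
m=roi&(Z>.085)&(Z<.096); 
red=roi&(im[...,0]>120)&(im[...,1]<60)
def cen(m):
    n,l,s,c=cv2.connectedComponentsWithStats(m.astype(np.uint8)); 
    for i in range(1,n):
        if s[i,4]>20: print(s[i],c[i],np.median(Z[l==i]),'ray.092',ray(*c[i],.092,K,E),'ray.098',ray(*c[i],.098,K,E),np.median(P[l==i],0))
print('top');cen(m);print('red');cen(red)
lid=roi&(Z>.064)&(Z<.3)
q=np.array([ray(u,v,.07,K,E)[:2] for v,u in np.argwhere(roi&(abs(Z-.07)<.006))],np.float32);print('lid',cv2.minAreaRect(q))
im,d,K,E=load('side','0'); P=cloud(d,K,E); Z=P[...,2]
roi=np.zeros(Z.shape,bool); roi[110:140,355:390]=1
print('side');cen(roi&(Z>.087)&(Z<.098))
```

```text
top
[445 196  12  13  89] [450.64044944 201.68539326] 0.09408913520979716 ray.092 [ 0.51160802 -0.37084956  0.092     ] ray.098 [ 0.51115043 -0.36902572  0.098     ] [ 0.51066052 -0.37118966  0.09408914]
[450 224  10   9  62] [453.80645161 228.46774194] 0.09052887211061093 ray.092 [ 0.42668392 -0.37887335  0.092     ] ray.098 [ 0.42659631 -0.37701455  0.098     ] [ 0.42658664 -0.37863152  0.09052887]
red
[445 197  12  11  94] [450.82978723 201.72340426] 0.09506063887676032 ray.092 [ 0.51148873 -0.37144846  0.092     ] ray.098 [ 0.51103166 -0.369622    0.098     ] [ 0.51048618 -0.3706034   0.09506064]
lid ((0.46603208780288696, -0.37307801842689514), (0.14761152863502502, 0.08437766879796982), 6.135854721069336)
side
[366 121   9   6  39] [370.25641026 123.17948718] 0.09188671222236465 ray.092 [ 0.42541838 -0.37608659  0.092     ] ray.098 [ 0.42484913 -0.3658913   0.098     ] [ 0.42588368 -0.37683149  0.09188671]
```

Request:
apply_moves:
  plan:
    - {"dz": -0.035,"hand": 255}
    - {"dz": -0.035}
    - {"dx": -0.0366,"dy": -0.0273}
    - {"dx": -0.0366,"dy": -0.0273}
    - {"dx": -0.0366,"dy": -0.0273}
    - {"dx": -0.0366,"dy": -0.0273}
    - {"dx": -0.0366,"dy": -0.0273}
    - {"dx": -0.0366,"dy": -0.0273}
  newtons: 20

```text
schema error: expected keys dx, dy, dz, yaw, hand
```

Request:
apply_moves:
  plan:
    - {"dx": 0,"dy": 0,"dz": -0.035,"yaw": 0,"hand": 255}
    - {"dx": 0,"dy": 0,"dz": -0.035,"yaw": 0,"hand": 255}
    - {"dx": -0.0366,"dy": -0.0273,"dz": 0,"yaw": 0,"hand": 255}
    - {"dx": -0.0366,"dy": -0.0273,"dz": 0,"yaw": 0,"hand": 255}
    - {"dx": -0.0366,"dy": -0.0273,"dz": 0,"yaw": 0,"hand": 255}
    - {"dx": -0.0366,"dy": -0.0273,"dz": 0,"yaw": 0,"hand": 255}
    - {"dx": -0.0366,"dy": -0.0273,"dz": 0,"yaw": 0,"hand": 255}
    - {"dx": -0.0366,"dy": -0.0273,"dz": 0,"yaw": 0,"hand": 255}
  newtons: 20

```text
t: 1.15
tool_pos: [0.3776, 0.3759, 0.2843]
tool_rot: [[-0.936, 0.353, -0.0], [0.353, 0.936, -0.0], [0.0, -0.0, -1.0]]
ft_force: [0.9, 0.3, -0.2]
finger_gap: 0.0203
```

Request:
apply_moves:
  plan:
    - {"dx": -0.0366,"dy": -0.0273,"dz": 0,"yaw": 0,"hand": 255}
    - {"dx": -0.0366,"dy": -0.0273,"dz": 0,"yaw": 0,"hand": 255}
    - {"dx": -0.0366,"dy": -0.0273,"dz": 0,"yaw": 0,"hand": 255}
    - {"dx": -0.0366,"dy": -0.0273,"dz": 0,"yaw": 0,"hand": 255}
    - {"dx": -0.0366,"dy": -0.0273,"dz": 0,"yaw": 0,"hand": 255}
    - {"dx": -0.0366,"dy": -0.0273,"dz": 0,"yaw": 0,"hand": 255}
    - {"dx": -0.0366,"dy": -0.0273,"dz": 0,"yaw": 0,"hand": 255}
    - {"dx": -0.0366,"dy": -0.0273,"dz": 0,"yaw": 0,"hand": 255}

```text
t: 2.15
tool_pos: [0.5745, 0.0683, 0.2843]
tool_rot: [[-0.936, 0.353, -0.0], [0.353, 0.936, 0.0], [0.0, -0.0, -1.0]]
ft_force: [0.5, 0.0, 0.3]
finger_gap: 0.0005
```

Request:
apply_moves:
  plan:
    - {"dx": 0,"dy": 0,"dz": 0,"yaw": -9.2,"hand": 255}
    - {"dx": 0,"dy": 0,"dz": 0,"yaw": -9.2,"hand": 255}
    - {"dx": 0,"dy": 0,"dz": 0,"yaw": -9.2,"hand": 255}
    - {"dx": 0,"dy": 0,"dz": 0,"yaw": 0,"hand": 255}

```text
t: 2.65
tool_pos: [0.5738, 0.0696, 0.2842]
tool_rot: [[-0.993, -0.119, -0.001], [-0.119, 0.993, 0.0], [0.001, 0.0, -1.0]]
ft_force: [-0.9, -0.6, -0.3]
finger_gap: 0.0003
```

Run:
```python
from h import *
for n in('wrist','top','side'): snap(n,'1')
im,d,K,E=load('wrist','1'); P=cloud(d,K,E); Z=P[...,2]; s=ctrl.observe()
print(s['tool_pos'],s['tool_rot'],s['ft_force'],s['finger_gap'])
dark=((im.max(2)<60)&(Z>.17)&(Z<.2)&(abs(P[...,0]-.57)<.06)&(abs(P[...,1]-.07)<.05)).astype(np.uint8)
n,l,st,ce=cv2.connectedComponentsWithStats(dark)
for i in range(1,n):
    if st[i,4]>60:
        mm=l==i; print(st[i],ce[i],np.percentile(Z[mm],[10,50,90]),cv2.minAreaRect(P[mm][:,:2].astype(np.float32)))
a=np.hstack([cv2.resize(load('side','1')[0][90:260,200:420],(400,309)),cv2.resize(load('top','1')[0][90:250,250:480],(400,278+31))])
cv2.imwrite('pics/c1.png',np.vstack([cv2.resize(im,(464,290)),np.zeros((0,464,3),np.uint8)])[:,:,::-1]);cv2.imwrite('pics/c2.png',a[:,:,::-1])
```

```text
[0.5738524  0.06970104 0.28448374] [[-9.92928174e-01 -1.18716237e-01 -3.09014171e-04]
 [-1.18716245e-01  9.92928221e-01  8.21054055e-06]
 [ 3.05854167e-04  4.48374792e-05 -9.99999952e-01]] [-0.15410804  1.18949695 -0.09768136] 0.0004311662134543169
[ 297  181   40   36 1409] [316.39957417 198.44215756] [0.19142164 0.19353273 0.19524627] ((0.5733314752578735, 0.07068190723657608), (0.030278174206614494, 0.03183060139417648), 6.053901672363281)
```

View pics/wrist_1.png

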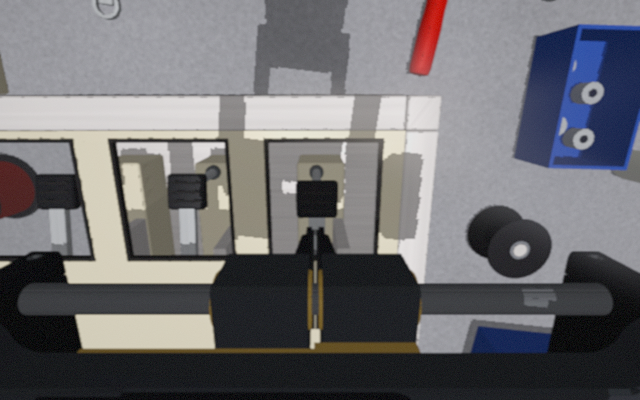

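View pics/c2.png

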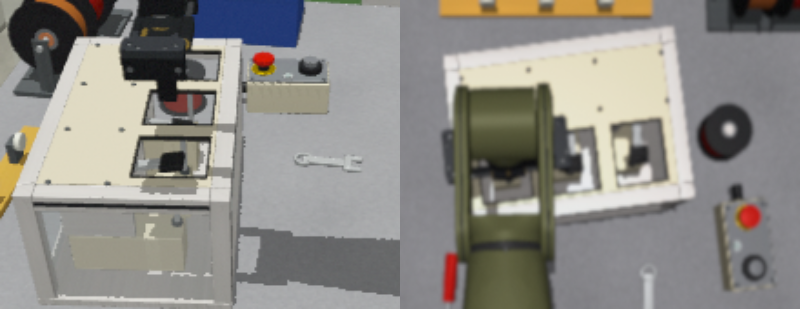

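The wrist view shows the raised pad at pixel (316,198). That puts it at (0.5733, 0.0707, 0.1935), about 30x32 mm, within 1 mm of where the TCP stands. Going down.

Request:
apply_moves:
  plan:
    - {"dx": 0,"dy": 0.001,"dz": 0.04,"yaw": 0,"hand": 255}
    - {"dx": 0.002,"dy": 0,"dz": 0.04,"yaw": 0,"hand": 255}
    - {"dx": 0,"dy": 0,"dz": 0.01,"yaw": 0,"hand": 255}
    - {"dx": 0,"dy": 0,"dz": 0.01,"yaw": 0,"hand": 255}
    - {"dx": 0,"dy": 0,"dz": 0.01,"yaw": 0,"hand": 255}
    - {"dx": 0,"dy": 0,"dz": 0.005,"yaw": 0,"hand": 255}
    - {"dx": 0,"dy": 0,"dz": 0,"yaw": 0,"hand": 255}

```text
t: 3.68
tool_pos: [0.5725, 0.0704, 0.1701]
tool_rot: [[-0.993, -0.12, 0.002], [-0.12, 0.993, 0.0], [-0.002, -0.0, -1.0]]
ft_force: [0.4, 0.0, 0.4]
finger_gap: 0.0002
```

Request:
apply_moves:
  plan:
    - {"dx": 0,"dy": 0,"dz": 0.002,"yaw": 0,"hand": 255}
    - {"dx": 0,"dy": 0,"dz": 0.002,"yaw": 0,"hand": 255}
    - {"dx": 0,"dy": 0,"dz": 0,"yaw": 0,"hand": 255}

```text
t: 4.05
tool_pos: [0.5727, 0.0705, 0.1666]
tool_rot: [[-0.993, -0.121, 0.002], [-0.121, 0.993, 0.0], [-0.002, -0.0, -1.0]]
ft_force: [1.2, -0.8, 5.1]
finger_gap: 0.0005
```

Request:
apply_moves:
  plan:
    - {"dx": 0,"dy": 0,"dz": 0.002,"yaw": 0,"hand": 255}
    - {"dx": 0,"dy": 0,"dz": 0,"yaw": 0,"hand": 255}
    - {"dx": 0,"dy": 0,"dz": 0,"yaw": 0,"hand": 255}

```text
t: 4.42
tool_pos: [0.5729, 0.0705, 0.1662]
tool_rot: [[-0.993, -0.121, 0.003], [-0.121, 0.993, 0.0], [-0.003, -0.0, -1.0]]
ft_force: [-1.7, 0.3, 11.1]
finger_gap: 0.0002
```

The force rises while z stays put, so the lever is on its stop. One slightly firmer press, then I'll retract and look.

Request:
apply_moves:
  plan:
    - {"dx": 0,"dy": 0,"dz": 0.002,"yaw": 0,"hand": 255}
    - {"dx": 0,"dy": 0,"dz": 0,"yaw": 0,"hand": 255}
    - {"dx": 0,"dy": 0,"dz": -0.03,"yaw": 0,"hand": 255}
    - {"dx": 0,"dy": 0,"dz": -0.05,"yaw": 0,"hand": 255}
    - {"dx": 0,"dy": 0,"dz": -0.04,"yaw": 0,"hand": 255}
    - {"dx": 0,"dy": 0,"dz": 0,"yaw": 0,"hand": 255}

```text
t: 5.18
tool_pos: [0.5731, 0.0705, 0.2852]
tool_rot: [[-0.993, -0.121, 0.006], [-0.121, 0.993, 0.0], [-0.006, -0.001, -1.0]]
ft_force: [0.3, -1.1, 0.2]
finger_gap: 0.0006
```

Run:
```python
from h import *
snap('wrist','2')
im,d,K,E=load('wrist','2'); P=cloud(d,K,E); Z=P[...,2]; s=ctrl.observe()
print(s['tool_pos'],s['ft_force'])
dark=((im.max(2)<60)&(Z>.14)&(Z<.2)&(abs(P[...,0]-.575)<.06)&(P[...,1]<.11)).astype(np.uint8)
n,l,st,ce=cv2.connectedComponentsWithStats(dark)
for i in range(1,n):
    if st[i,4]>150:
        mm=l==i; print(st[i],ce[i],np.percentile(Z[mm],[5,50,95]),cv2.minAreaRect(P[mm][:,:2].astype(np.float32)))
        A=np.c_[P[mm][:,:2],np.ones(mm.sum())]; k=np.linalg.lstsq(A,Z[mm],rcond=None)[0]; print('slope',k[:2])
```

```text
[0.57204464 0.07042213 0.28232583] [ 0.73985214  0.87836653 -1.00811575]
[ 297  173   37   35 1211] [315.36003303 190.00412882] [0.16224146 0.16558473 0.16831162] ((0.5736798644065857, 0.07025216519832611), (0.02977382391691208, 0.03172993287444115), 7.196969509124756)
slope [0.20127018 0.02082057]
[  35  174   45   35 1370] [ 56.27153285 190.43576642] [0.16267169 0.16621009 0.16912507] ((0.6018370389938354, -0.1575566977262497), (0.030537322163581848, 0.035071469843387604), 6.568237781524658)
slope [ 0.17214738 -0.03069586]
[ 168  174   38   34 1134] [185.64814815 190.01322751] [0.16292119 0.16633664 0.16905846] ((0.5872185230255127, -0.04275772348046303), (0.02920752577483654, 0.032645948231220245), 6.619198799133301)
slope [ 0.18875935 -0.01694283]
[120 193  13  60 152] [126.53289474 224.42763158] [0.19608958 0.19836304 0.19977152] ((0.6098885536193848, -0.07821020483970642), (0.050570107996463776, 0.002004144713282585), 7.247969150543213)
slope [-0.11153755  0.72975649]
```

View pics/wrist_2.png

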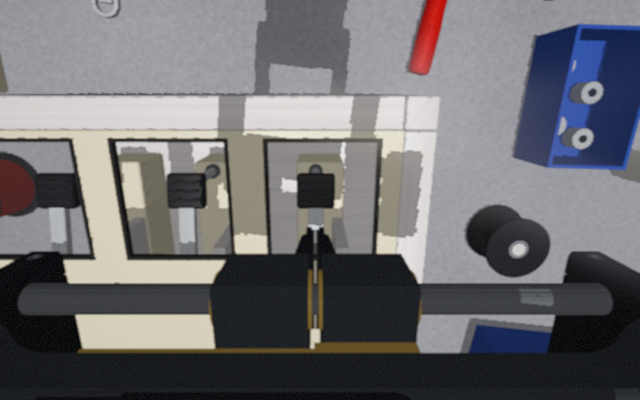

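All three pads now sit at 0.166 m, in a row at pixels (315,190), (186,190) and (56,190), with matching slopes. Moving to the button at (0.4265, -0.378).

Request:
apply_moves:
  plan:
    - {"dx": 0.0248,"dy": -0.0534,"dz": 0,"yaw": 0,"hand": 255}
    - {"dx": 0.0248,"dy": -0.0534,"dz": 0,"yaw": 0,"hand": 255}
    - {"dx": 0.0248,"dy": -0.0534,"dz": 0,"yaw": 0,"hand": 255}
    - {"dx": 0.0248,"dy": -0.0534,"dz": 0,"yaw": 0,"hand": 255}
    - {"dx": 0.0248,"dy": -0.0534,"dz": 0,"yaw": 0,"hand": 255}
    - {"dx": 0.0248,"dy": -0.0534,"dz": 0,"yaw": 0,"hand": 255}
    - {"dx": 0.0248,"dy": -0.0534,"dz": 0,"yaw": 0,"hand": 255}
    - {"dx": 0.0248,"dy": -0.0534,"dz": 0,"yaw": 0,"hand": 255}

```text
t: 6.22
tool_pos: [0.4246, -0.3783, 0.2783]
tool_rot: [[-0.993, -0.12, -0.003], [-0.121, 0.993, 0.004], [0.003, 0.004, -1.0]]
ft_force: [1.0, 0.0, 0.6]
finger_gap: 0.0005
```

Request:
apply_moves:
  plan:
    - {"dx": 0,"dy": 0,"dz": 0.05,"yaw": 0,"hand": 255}
    - {"dx": 0,"dy": 0,"dz": 0.05,"yaw": 0,"hand": 255}
    - {"dx": 0,"dy": 0,"dz": 0,"yaw": 0,"hand": 255}

```text
t: 6.6
tool_pos: [0.4228, -0.3741, 0.1737]
tool_rot: [[-0.993, -0.12, -0.01], [-0.12, 0.993, 0.011], [0.009, 0.012, -1.0]]
ft_force: [-0.3, 0.6, 0.4]
finger_gap: 0.0004
```

Run:
```python
from h import *
snap('wrist','3')
im,d,K,E=load('wrist','3'); P=cloud(d,K,E); Z=P[...,2]; s=ctrl.observe()
print(s['tool_pos'],s['tool_rot'],s['ft_force'])
m=((Z>.086)&(Z<.097)&(abs(P[...,0]-.4265)<.04)&(abs(P[...,1]+.378)<.04)).astype(np.uint8)
n,l,st,ce=cv2.connectedComponentsWithStats(m)
for i in range(1,n):
    if st[i,4]>100:
        mm=l==i; print(st[i],ce[i],np.percentile(Z[mm],[5,50,95]),cv2.minEnclosingCircle(P[mm][:,:2].astype(np.float32)),ray(*ce[i],.092,K,E))
```

```text
[ 0.42464975 -0.37579563  0.17782785] [[-0.99270123 -0.12047527 -0.00547578]
 [-0.12050654  0.99269564  0.00579113]
 [ 0.0047381   0.00640873 -0.99996824]] [ 0.10531162 -0.97858977  0.6440065 ]
[287 188  35  36 964] [304.21887967 205.61514523] [0.09008671 0.09262161 0.09388295] ((0.4259560704231262, -0.38152390718460083), 0.013924085535109043) [ 0.42502862 -0.38152166  0.092     ]
```

View pics/wrist_3.png

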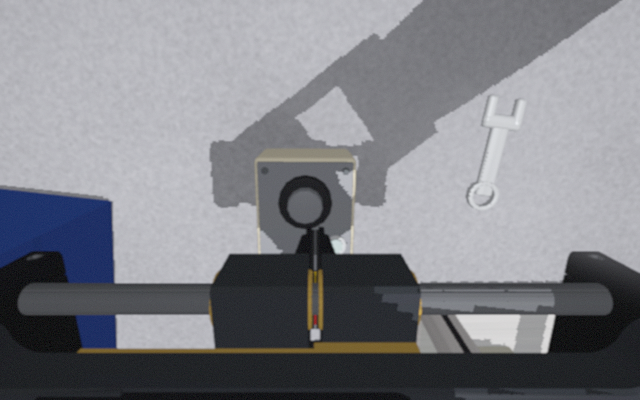

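The wrist view shows the button at (304,206), with a 13.9 mm radius as expected. It sits a few mm from the TCP in y. I'll let the arm settle and measure again.

Request:
apply_moves:
  plan:
    - {"dx": 0,"dy": 0,"dz": 0.03,"yaw": 0,"hand": 255}
    - {"dx": 0,"dy": 0,"dz": 0,"yaw": 0,"hand": 255}
    - {"dx": 0,"dy": 0,"dz": 0,"yaw": 0,"hand": 255}
    - {"dx": 0,"dy": 0,"dz": 0,"yaw": 0,"hand": 255}

```text
t: 7.15
tool_pos: [0.4273, -0.3784, 0.1539]
tool_rot: [[-0.993, -0.121, 0.002], [-0.121, 0.993, -0.002], [-0.002, -0.003, -1.0]]
ft_force: [0.2, -0.3, -0.1]
finger_gap: 0.0006
```

Run:
```python
from h import *
s=ctrl.observe();snap('wrist','4')
im,d,K,E=load('wrist','4'); P=cloud(d,K,E); Z=P[...,2]
m=((Z>.086)&(Z<.097)&(abs(P[...,0]-.4265)<.04)&(abs(P[...,1]+.378)<.04)).astype(np.uint8)
n,l,st,ce=cv2.connectedComponentsWithStats(m)
for i in range(1,n):
    if st[i,4]>100:
        mm=l==i; c,r=cv2.minEnclosingCircle(P[mm][:,:2].astype(np.float32)); print(st[i],c,r,ray(*ce[i],.092,K,E))
        print(s['tool_pos'],s['tool_rot'].T@(np.r_[c,.092]-s['tool_pos']))
```

```text
[ 293  189   38   38 1127] (0.42617082595825195, -0.3814021050930023) 0.013972797431051731 [ 0.42494486 -0.38152553  0.092     ]
[ 0.42731219 -0.37836871  0.15386291] [ 0.00161727 -0.00270964  0.06186733]
```

Request:
apply_moves:
  plan:
    - {"dx": 0.001,"dy": -0.002,"dz": 0.04,"yaw": 0,"hand": 255}
    - {"dx": 0,"dy": 0,"dz": 0.015,"yaw": 0,"hand": 255}
    - {"dx": 0,"dy": 0,"dz": 0.004,"yaw": 0,"hand": 255}
    - {"dx": 0,"dy": 0,"dz": 0.003,"yaw": 0,"hand": 255}
    - {"dx": 0,"dy": 0,"dz": 0.003,"yaw": 0,"hand": 255}
    - {"dx": 0,"dy": 0,"dz": 0.003,"yaw": 0,"hand": 255}
    - {"dx": 0,"dy": 0,"dz": 0,"yaw": 0,"hand": 255}
    - {"dx": 0,"dy": 0,"dz": 0,"yaw": 0,"hand": 255}

```text
t: 8.2
tool_pos: [0.4264, -0.3803, 0.0862]
tool_rot: [[-0.993, -0.121, 0.001], [-0.121, 0.993, -0.001], [-0.001, -0.001, -1.0]]
ft_force: [-3.1, 3.8, 9.5]
finger_gap: 0.0005
```

Request:
apply_moves:
  plan:
    - {"dx": 0,"dy": 0,"dz": 0.002,"yaw": 0,"hand": 255}
    - {"dx": 0,"dy": 0,"dz": 0,"yaw": 0,"hand": 255}
    - {"dx": 0,"dy": 0,"dz": 0,"yaw": 0,"hand": 255}

```text
t: 8.57
tool_pos: [0.4264, -0.3804, 0.086]
tool_rot: [[-0.993, -0.121, 0.001], [-0.121, 0.993, -0.001], [-0.001, -0.001, -1.0]]
ft_force: [-6.7, 5.9, 19.2]
finger_gap: 0.0006
```

The button is fully in: z = 0.086 with force rising to 19 N and no further travel. Releasing straight up, then moving aside so the cameras can see.

Request:
apply_moves:
  plan:
    - {"dx": 0,"dy": 0,"dz": -0.01,"yaw": 0,"hand": 255}
    - {"dx": 0,"dy": 0,"dz": -0.04,"yaw": 0,"hand": 255}
    - {"dx": 0,"dy": 0,"dz": -0.06,"yaw": 0,"hand": 255}
    - {"dx": 0,"dy": 0,"dz": -0.06,"yaw": 0,"hand": 255}
    - {"dx": 0.04,"dy": 0,"dz": 0,"yaw": 0,"hand": 255}
    - {"dx": 0.04,"dy": 0,"dz": 0,"yaw": 0,"hand": 255}
    - {"dx": 0,"dy": 0,"dz": 0,"yaw": 0,"hand": 255}
    - {"dx": 0,"dy": 0,"dz": 0,"yaw": 0,"hand": 255}

```text
t: 9.57
tool_pos: [0.3466, -0.3895, 0.2517]
tool_rot: [[-0.993, -0.12, 0.001], [-0.12, 0.993, -0.0], [-0.001, -0.0, -1.0]]
ft_force: [0.5, -0.3, -0.0]
finger_gap: 0.0007
```

Run:
```python
from h import *
s=ctrl.observe();print(s['t'],s['tool_pos'],s['ft_force'])
for n in('top','side','wrist'): snap(n,'5')
for n in ('top','side'):
    im,d,K,E=load(n,'5'); P=cloud(d,K,E); Z=P[...,2]
    for nm,x,y in (('p+',.5733,.0705),('p0',.5872,-.0428),('p-',.6018,-.1575),('btn',.4262,-.380)):
        m=(np.hypot(P[...,0]-x,P[...,1]-y)<.009)&(Z>.08)&(Z<.2); print(n,nm,m.sum(),np.median(Z[m]) if m.any() else None)
    a,b=load(n,'0')[0],im
im,d,K,E=load('wrist','5'); P=cloud(d,K,E);Z=P[...,2]
m=(np.hypot(P[...,0]-.4262,P[...,1]+.38)<.009)&(Z>.08)&(Z<.2); print('wrist btn',m.sum(),np.median(Z[m]) if m.any() else None)
```

```text
9.575 [ 0.34660115 -0.38947205  0.25167075] [ 0.50743206 -0.31987927 -0.0279407 ]
top p+ 31 0.1636274390329551
top p0 29 0.16430104150370445
top p- 33 0.16378679007102953
top btn 27 0.0906139563281099
side p+ 19 0.1654135419885657
side p0 62 0.11143424531957782
side p- 45 0.11934206475211519
side btn 14 0.09220970068489098
wrist btn 0 None
```

View pics/top_5.png

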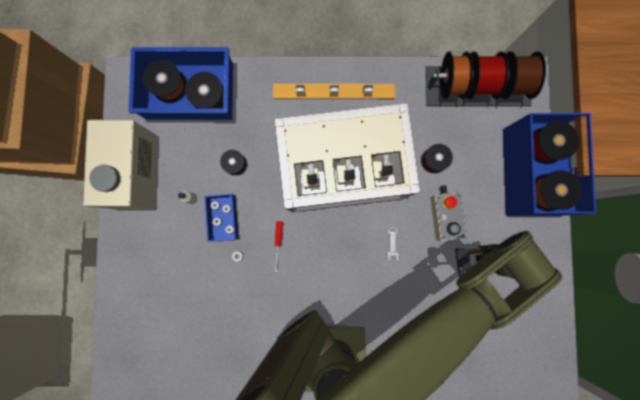

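View pics/side_5.png

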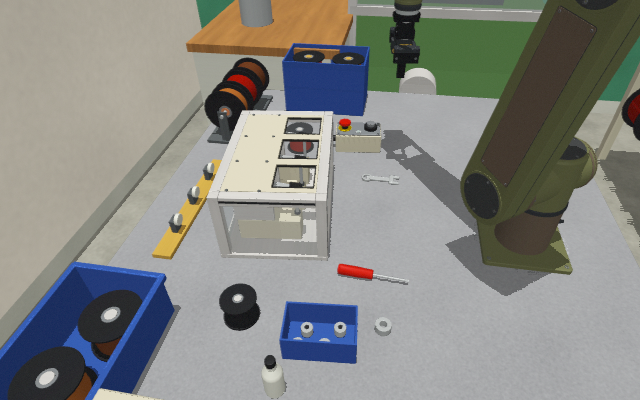

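The top view shows all three pads at 0.164 m, at pixels (312,178), (348,175) and (386,170). The button is back out at 0.091 m, against 0.0905 m before the press, near (454,228). Nothing else has moved and the arm is clear.

```bash
python3 -c "
from cell import ctrl
print(ctrl.hand_in())"
```

```text
the job is handed in; nothing more can be done
None
```

The clamped lane is open and confirmed at the control box, and I handed the job in at about 9.7 s of the 40 s allowed.

**Lever:** the +y lane's lever was the one standing up. I pressed it through its window with closed fingertips until it met its stop. The reading was 11 N at 0.166 m with almost no further travel, and I then pressed 2 mm firmer. Afterwards the wrist camera put all three pads level at about 0.166 m, against 0.165 m given for fully down. The last top view gave about 0.164 m for all three.

**Button:** I pressed it in to 0.086 m, its full 6 mm of travel, reaching 19 N, and released it. The top and side cameras then read it at 0.091 m and 0.092 m, so it is back out.

**Surroundings:** in the last pictures, compared by eye, the guard, stop mushroom and loose things look unmoved. The arm is clear of everything, with about zero wrist force.

**Checks that disagreed or failed:**
- **Button position:** the top and wrist cameras differed by about 3 mm in y. I pressed between the two readings, well within the disc.
- **Side view of the pads:** in the last picture the side camera gave no usable height for the middle and -y pads. Their final positions rest on the top and wrist views.
- **Wrist view of the button:** after I moved aside, the wrist camera gave no reading on the button.

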